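# Mount the cell carriage on the photometer rail and clamp it

### The arm

A 7-joint arm with a two-finger parallel gripper is mounted at the origin on the work surface. World frame = base frame: x ahead of the robot, y to its left, z up, the work surface at z = 0. Lengths are in m, angles in rad, forces in N, time in s.
With the tool pointing down it reaches from about 0.425 to 0.95 m from the base axis. Payload 16.7 kg.
Tool frame: the origin (TCP) lies at the very end of the fingers, on their centre line; the grasp point (between the pads) lies 19 mm behind it; z points along the fingers, y is the direction in which the jaws open and shut (so a half turn about z gives the same grasp; the last joint's range is limited). The gripper opens to 94 mm and grips with 3 to 60 N. Pads are 16 mm wide; open, the fingers measure 119 mm over their backs; the gripper's body (75 mm by 177 mm) begins 78 mm behind the grasp point.
Start: joints at [-1.296, 0.426, 0.074, 1.606, -0.034, 1.111, -0.067], TCP at [0.278, 0.615, 0.205] pointing down, gripper open.
Joint ranges: [-2.85, 2.85], [-0.5, 2.14], [-1.23, 1.37], [0.21, 2.46], [-1.02, 4.16], [0.16, 2.05], [-2.73, 2.73]. Speed limits (rad/s): [1.89, 1.89, 2.39, 2.39, 3.01, 3.01, 3.01].

### API

Orientations are given as a rotation vector (axis times angle).
In Python, from workcell import bot gives the robot as it stands.
- The arm moves only by the shell command python3 -m pendant 'ROWS' [OPENING]. ROWS is JSON, a list of rows, each a list of 4 numbers: the shift along the tool's x, y, z in mm, then the turn about the tool's z in degrees. A call has 1 to 8 rows; each row is the pose to reach, as a shift and turn from the pose measured when the call began, along the tool's axes at that moment; what a row does not reach only later rows make up. A row lasts 1/8 s, in which the tool goes at most 62.5 mm and 10.7 degrees, less where a joint would pass 70% of its speed; a pose out of reach is approached as far as the arm can. A call with a gripper value outside its range is refused whole. OPENING is the opening, from -1 (shut) to 1 (fully open), set as the call begins (- or left out, the last holds). The fingers move at their own pace and stop on an object; the grip force is fixed at half the most. Time passes only in rows, so rows that repeat a pose let the fingers close. It gives the time, the measured TCP pose, the force and the opening at its end, in the units of the state.
- bot.observe(): the state, without advancing time (a new reading comes with each control period).
- bot.camera(name): name is "scene" or "top" or "wrist"; returns the picture (400x640x3 uint8, red, green, blue); there is no depth.
- bot.camera_params(name): a dict with "K" (3x3 intrinsics, pixels), "R" (3x3) and "t" (3): a world point X has camera coordinates R X + t. Camera axes: x right, y down, z forward; pixel columns grow to the right and rows downward; lengths in m; the calibration is good to about 2 mm. A picture is of the moment at which its call begins: read the wrist's pose just before it. camera_params takes no time and is no camera call; for the wrist camera it gives the pose at the moment of the call.
- bot.sign_off(): hands the job in, once; it reports no verdict.
The state is a dict: "t": time; "joint_positions": joint angles; "joint_velocities": joint speeds; "joint_efforts": joint torques, N m; "eef_pos": TCP position; "eef_rot": TCP orientation; "contact_force": force on the tool from outside, world axes, zero at the start; "wrist_torque": the same for the moment, N m; "gripper_width": opening from 0.0 (shut) to 1.0 (fully open).
Only numpy, scipy, OpenCV 4.12 (cv2) and the standard library are available. Lean on these libraries where they do the work, as an engineer would, in place of code of your own. Each camera call takes 0.05 s, during which the arm holds its last target. There are 200 camera calls.

### The job

Put the sample-cell carriage on the photometer's dovetail rail: slide it on from the rail's open end, black tower up and clamp knob on the robot's side, until its leading end is up against the stop block. Then tighten the clamp knob fully clockwise so that the carriage stays there against the stop, and let go. Do not knock over the amber bottle and the jar on the bench.

Things in the scene. Friction and masses are not known exactly. Their poses are not given: they have to be found in the camera images.
- carriage_grip (a point): Carriage, 0.5 kg: aluminium deck 90 (x) by 96 mm (y), groove along x beneath, black tower on top 40 (x) by 36 (y) by 74 mm tall, glass cell (looks only) above. Point: tower centre, 66 mm above the carriage's underside, 36 below tower top, 38 above deck, 12 to +y of the groove's centre line, 45 behind the +x end. x along groove, +x end goes on first; knob on -y side; z up. Starts upright on the bench.
- carriage_groove (a point): Centre of the carriage's groove roof, 16 mm above its underside; axes as carriage_grip, which is at (0, 12, 50) mm from here. Groove 60 mm wide at the roof, sides slanting in at 30 deg from vertical to 45 mm; 2 mm play each side on the rail while the knob is loose. Seated, the roof rests on the rail top; slide it on held 1 to 2 mm higher.
- carriage_front (a point): Middle of the carriage's leading (+x) end face: 45 mm ahead of the groove centre, 6 mm above the groove roof (half-way up the deck plate); axes as carriage_grip.
- knob_grip (a point): Clamp knob: black bar 54 mm long (x), 14 thick (y), 28 tall (z) over a 38 mm round skirt. z = knob axis, outwards, leaning 28 deg from vertical to the carriage's -y; axes turn with the knob. Point: on the axis, 11.5 mm below the bar's outer face, 16.5 above the skirt; 60 mm to -y of the groove centre line, 39 above groove roof. Bar goes from 0.65 rad one side to 0.65 the other of square to the rail.
- clamp_knob (a joint): Knob angle, 0 (loose) to 1.3 rad (end stop), growing clockwise as seen looking down on the knob; starts 0 to 0.2. Turns stiffly (0.12 N m), more so over the last 0.3 rad as it presses a gib plate on the rail, which shifts the carriage up to 2 mm sideways and grips it. Stays where left, but for a spring-back of under 0.1 rad once tight.
- rail_entry (a point): Open end of the fixed aluminium dovetail rail, centre of its top face, 52 mm above the bench. x: along the rail from here to the stop and white detector housing (sliding direction), y away from the robot, z up. Rail 280 mm long, 56 wide at top, 18 deep, undercut 30 deg, first 24 mm tapered. Base plate 12 mm thick, 120 wide. Housing (142 mm high, 120 wide) begins 285 mm from here, its tube 260 mm.
- stop_face (a point): Middle of the striking face of the dark steel stop block (24 mm long, 70 wide, 30 high above the rail) fixed across the rail; 6 mm above the rail top; axes as rail_entry, the face looks to -x (the open end). It lies 135 to 190 mm from the open end.
- amber: Amber glass bottle, 56 mm across, 110 mm tall; origin under its centre. Bystander.
- jar: Clear plastic jar, 60 mm across, 65 mm tall; origin under its centre. Bystander.
Not all that is in view belongs to the job. What is shaped like the part that bears carriage_grip but blue or yellow is not meant.

How it is judged:
By the outcome, as a careful person would: the job done as asked, in the order asked, and still so for the second after the job is handed in, with the robot touching nothing.
It also fails if it takes over 64 s, if anything falls off the work surface, if the arm or the gripper's body presses on something with over 40 N, if the wrist force passes 120 N, or if a joint passes its speed limit or range.

## Working session

There is one attempt and no reset: what is moved stays moved. The work goes in short steps, Python scripts to look and compute and a shell command to move; the robot and the scene stay as the last step left them, time stands still between calls to the robot, and variables do not carry over. Pictures are saved under pics/ and viewed, about 8 in all and at most 12, crops included, and the job is handed in when it is done.

```bash
ls; mkdir -p pics
python3 - <<'E'
from workcell import bot
import cv2,numpy as np
np.set_printoptions(precision=4,suppress=True)
s=bot.observe();print({k:np.round(v,3) for k,v in s.items()})
for n in("scene","top","wrist"):
    p=bot.camera_params(n);print(n,p["K"],p["R"],p["t"])
    cv2.imwrite(f"pics/{n}0.png",bot.camera(n)[:,:,::-1])
E
```

```text
pics
{'t': np.float64(0.0), 'joint_positions': array([-1.295,  0.427,  0.074,  1.607, -0.034,  1.111, -0.067]), 'joint_velocities': array([-0.   , -0.   , -0.   ,  0.001,  0.002,  0.001, -0.001]), 'joint_efforts': array([ -0.   , -93.58 ,   3.667, -45.418,  -0.049,   0.02 ,   0.   ]), 'eef_pos': array([0.278, 0.615, 0.205]), 'eef_rot': array([-0.662, -3.071,  0.002]), 'contact_force': array([-1.053,  0.699, -0.244]), 'wrist_torque': array([ 0.036, -0.013, -0.034]), 'gripper_width': np.float64(1.002)}
scene [[367.5793   0.     317.2616]
 [  0.     367.5793 205.4094]
 [  0.       0.       1.    ]] [[ 0.0023  0.9997  0.0233]
 [ 0.6158  0.0169 -0.7877]
 [-0.7879  0.0161 -0.6156]] [-0.0283 -0.2345  1.3673]
top [[498.4308   0.     319.9943]
 [  0.     498.4308 196.8268]
 [  0.       0.       1.    ]] [[ 0.0099 -0.9999  0.0024]
 [-0.9779 -0.0102 -0.2087]
 [ 0.2087 -0.0003 -0.978 ]] [0.0312 0.4395 1.5852]
wrist [[312.874    0.     319.1595]
 [  0.     312.874  196.9986]
 [  0.       0.       1.    ]] [[ 0.4112  0.9116 -0.0019]
 [ 0.8847 -0.3985  0.2417]
 [ 0.2196 -0.101  -0.9703]] [-0.6749 -0.026   0.391 ]
```

View pics/top0.png

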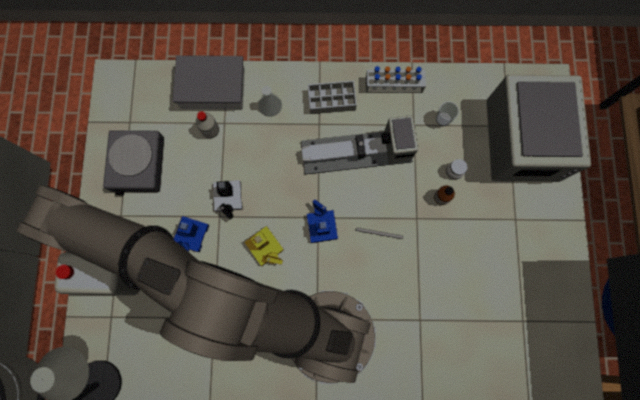

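View pics/scene0.png

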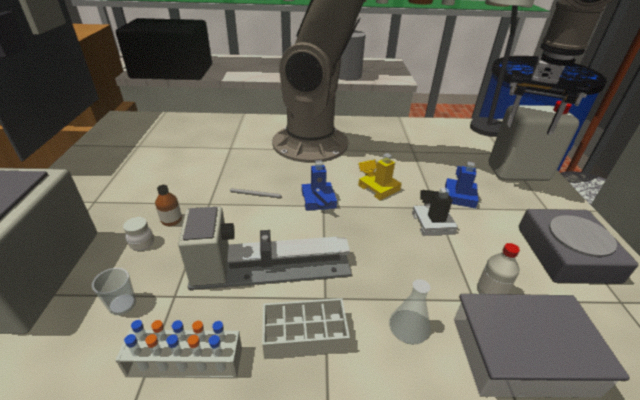

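Top view: the carriage candidates are aluminium with a black tower (228,190), blue (190,233), blue (321,225) and yellow (264,245). Aluminium/black fits the description. The rail's open end is near (302,155), the stop near (363,147) and the housing at (402,137). I'll enlarge the carriage and rail and compute rough positions.

```bash
cat > h.py <<'E'
from workcell import bot
import cv2,numpy as np
from scipy.spatial.transform import Rotation as Ro
np.set_printoptions(precision=4,suppress=True)
def ray(p,u,v,z):
    R,t=np.array(p["R"]),np.array(p["t"]);c=-R.T@t
    d=R.T@np.linalg.solve(np.array(p["K"]),[u,v,1.]);return c+d*(z-c[2])/d[2]
def proj(p,X):
    x=np.array(p["K"])@(np.array(p["R"])@np.array(X)+p["t"]);return x[:2]/x[2]
def totool(X,s=None):
    s=s or bot.observe();return 1000*Ro.from_rotvec(s["eef_rot"]).as_matrix().T@(np.array(X)-s["eef_pos"])
E
python3 - <<'E'
from h import *
t=bot.camera_params("top")
for n,u,v,z in[("deck",228,195,.03),("tower",224,187,.1),("knob",226,212,.055),("entry",303,152,.052),("stop",363,146,.082),("amber",445,195,.05),("jar",457,170,.03)]:print(n,ray(t,u,v,z))
s=bot.observe();print(Ro.from_rotvec(s["eef_rot"]).as_matrix())
w=bot.camera_params("wrist");R=np.array(w["R"]);print("camc",-R.T@w["t"],totool(-R.T@np.array(w["t"])))
a=cv2.imread("pics/top0.png");b=cv2.imread("pics/scene0.png")
A=cv2.resize(a[165:245,160:320],(800,400),interpolation=2);C=cv2.resize(b[180:300,180:480],(800,320),interpolation=2)
cv2.imwrite("pics/crop1.png",np.vstack([A[:280],C]))
E
```

```text
deck [0.4457 0.34   0.03  ]
tower [0.4565 0.3408 0.1   ]
knob [0.384  0.3391 0.055 ]
entry [0.5898 0.0937 0.052 ]
stop [ 0.6031 -0.1033  0.082 ]
amber [ 0.4488 -0.3731  0.05  ]
jar [ 0.5393 -0.422   0.03  ]
[[-0.9111  0.4121 -0.0003]
 [ 0.4121  0.9111 -0.0009]
 [-0.0001 -0.0009 -1.    ]]
camc [0.2146 0.6444 0.3845] [  70.0377    0.7352 -179.5669]
```

View pics/crop1.png

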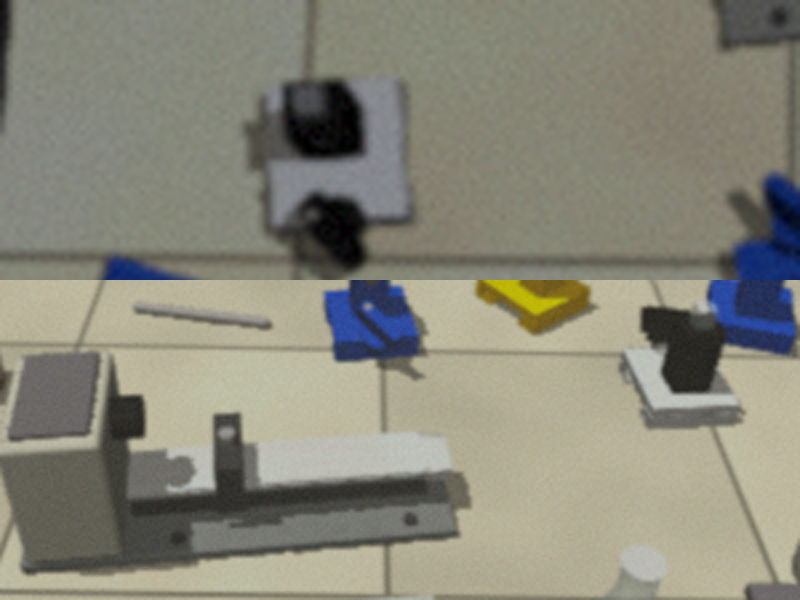

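The aluminium carriage with the black tower is confirmed. It is upright, with its knob towards the robot and its x roughly along the rail. I'll move above it for a close look.

```bash
python3 -m pendant '[[-20,-15,-25,-3],[-55,-40,-55,-8],[-95,-70,-80,-13],[-140,-105,-95,-18],[-185,-140,-95,-22],[-225,-168,-95,-24],[-252,-188,-95,-24],[-252,-188,-95,-24]]' 1
python3 - <<'E'
from h import *
import json
s=bot.observe();w=bot.camera_params("wrist");im=bot.camera("wrist");print(np.array(s["eef_pos"]),s["joint_positions"])
np.savez("w1.npz",im=im,**{k:np.array(w[k]) for k in"KRt"},pos=s["eef_pos"],rot=s["eef_rot"])
cv2.imwrite("pics/w1.png",im[:,:,::-1])
E
```

```text
t: 1.15
eef_pos: [0.4316, 0.3372, 0.3003]
eef_rot: [0.016, 3.141, -0.002]
contact_force: [-1.1, 0.3, -0.3]
gripper_width: 1.001
[0.4316 0.3372 0.3003] [-0.9164  0.1407  0.152   1.7792 -0.0217  1.2241  0.8022]
```

View pics/w1.png

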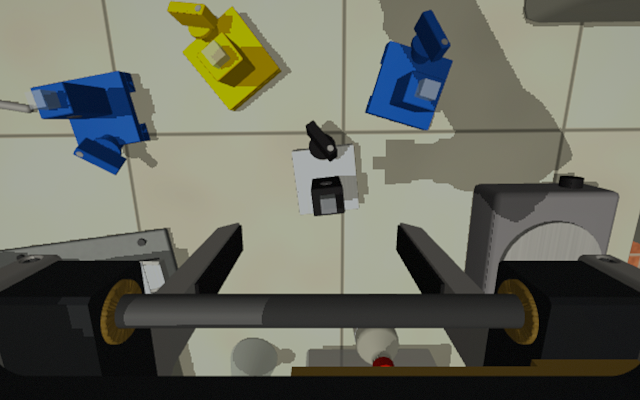

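Wrist view: the deck spans about (292–358, 145–215), the tower is at (328,197) and the knob at (321,140). The rail's corner shows at left. I'll now measure the deck corners and the tower.

Run:
```python
from h import *
d=np.load("w1.npz");im=d["im"];p={k:d[k] for k in"KRt"}
hsv=cv2.cvtColor(im,cv2.COLOR_RGB2HSV)[115:235,270:380]
m=((hsv[:,:,1]<28)&(hsv[:,:,2]>120)).astype(np.uint8)
m=cv2.morphologyEx(m,cv2.MORPH_OPEN,np.ones((3,3)))
dk=((hsv[:,:,2]<70)&(hsv[:,:,1]<90)).astype(np.uint8)
n,l,st,c=cv2.connectedComponentsWithStats(m);i=1+st[1:,4].argmax();print(st[i])
h=cv2.convexHull(np.argwhere(l==i)[:,::-1].astype(np.float32));q=cv2.approxPolyDP(h,5,True)[:,0]+[270,115]
print(q);r=cv2.minAreaRect(h);box=cv2.boxPoints(r)+[270,115];print("box",box)
B=np.array([ray(p,*x,.028)for x in box]);print(B,B.mean(0),[np.linalg.norm(B[k]-B[k-1]) for k in range(4)])
n,l,st,c=cv2.connectedComponentsWithStats(dk);print(st,c+[270,115])
big=cv2.resize(im[115:235,270:380],None,fx=5,fy=5,interpolation=cv2.INTER_CUBIC)
cv2.imwrite("pics/c2.png",big[:,:,::-1])
```

```text
[  21   30   80   90 3098]
[[370. 234.]
 [345. 234.]
 [299. 214.]
 [292. 151.]
 [353. 145.]]
box [[290.4889 151.2034]
 [357.9019 142.1286]
 [370.2644 233.9644]
 [302.8514 243.0392]]
[[0.4061 0.2965 0.028 ]
 [0.3941 0.393  0.028 ]
 [0.5333 0.4148 0.028 ]
 [0.5473 0.3112 0.028 ]] [0.4702 0.3539 0.028 ] [np.float64(0.14197323650725377), np.float64(0.09727227227991982), np.float64(0.14090635604696244), np.float64(0.10460939112131344)]
[[    0     0   110   120 11620]
 [  108     1     1     1     1]
 [   36     6    31    40   727]
 [   61    17     1     1     1]
 [   64    17     1     1     1]
 [   68    17     1     1     1]
 [   72    17     2     2     2]
 [   73    21     1     1     1]
 [   77    29     2     1     2]
 [   70    30     1     1     1]
 [   26    35     1     1     1]
 [   33    34     2     1     2]
 [   41    61    34    40   840]] [[324.5942 175.1681]
 [378.     116.    ]
 [320.0509 142.3741]
 [331.     132.    ]
 [334.     132.    ]
 [338.     132.    ]
 [342.5    132.5   ]
 [343.     136.    ]
 [347.5    144.    ]
 [340.     145.    ]
 [296.     150.    ]
 [303.5    149.    ]
 [326.894  193.6274]]
```

View pics/c2.png

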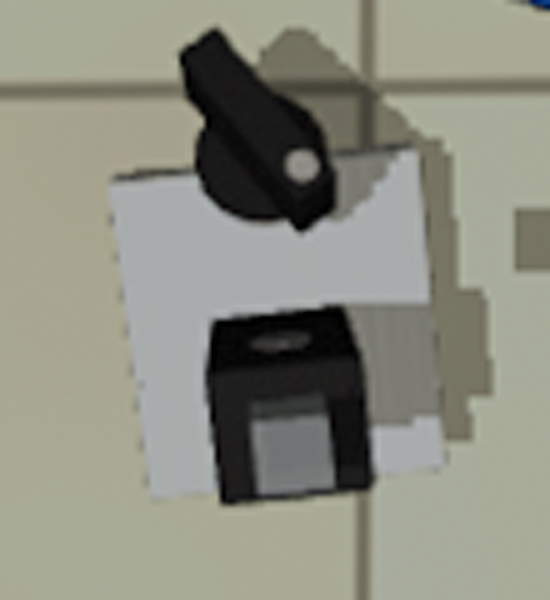

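Run:
```python
from h import *
d=np.load("w1.npz");p={k:d[k] for k in"KRt"}
def f(c,z):
    P=np.array([ray(p,270+u/5-.4,115+v/5-.4,z) for u,v in c]);e=P-np.roll(P,1,0)
    print(P.mean(0),"edges",np.linalg.norm(e,axis=1),"ang",np.degrees(np.arctan2(e[:,1],e[:,0])));return P
f([(110,180),(418,150),(443,465),(150,497)],.028)
f([(207,375),(357,360),(372,487),(222,502)],.102)
P=np.array([ray(p,270+u/5-.4,115+v/5-.4,z) for u,v,z in [(210,35,.055),(315,215,.075)]]);print(P)
R=Ro.from_rotvec(d["rot"]).as_matrix();print(R,d["pos"])
```

```text
[0.4486 0.3468 0.028 ] edges [0.0956 0.0886 0.0941 0.0887] ang [-174.4824   95.0089    5.5603  -83.9912]
[0.461  0.3477 0.102 ] edges [0.033  0.0372 0.033  0.038 ] ang [-174.2964   95.3494    7.0251  -84.5218]
[[0.3649 0.3281 0.055 ]
 [0.4102 0.3551 0.075 ]]
[[-0.9999  0.0101  0.0001]
 [ 0.0101  0.9999 -0.0012]
 [-0.0001 -0.0012 -1.    ]] [0.4316 0.3372 0.3003]
```

```bash
python3 -m pendant '[[-15,6,30,-3],[-29,11,80,-6],[-29,11,135,-6],[-29,11,185,-6],[-29,11,225,-6],[-29,11,245,-6],[-29,11,253,-6],[-29,11,253,-6]]' 1
python3 - <<'E'
from h import *
print(totool([.461,.348,.047]),Ro.from_rotvec(bot.observe()["eef_rot"]).as_matrix())
E
```

```text
t: 2.2
eef_pos: [0.4592, 0.3502, 0.0471]
eef_rot: [0.153, -3.137, 0.001]
contact_force: [-0.0, 0.5, -0.0]
gripper_width: 1.003
[-1.6176 -2.3377  0.1163] [[-0.9952 -0.0976 -0.0008]
 [-0.0976  0.9952 -0.0009]
 [ 0.0009 -0.0008 -1.    ]]
```

```bash
python3 -m pendant '[[-2,-2,0,0],[-2,-2,0,0],[-2,-2,0,0],[-2,-2,0,0],[-2,-2,0,0],[-2,-2,0,0]]' -1
python3 -m pendant '[[0,0,0,0],[0,0,-15,0],[0,0,-45,0],[0,0,-85,0],[0,0,-125,0],[0,0,-150,0],[0,0,-150,0]]' -1
python3 - <<'E'
from h import *
s=bot.observe();print(s["joint_positions"],s["gripper_width"],s["wrist_torque"])
cv2.imwrite("pics/top2.png",bot.camera("top")[:,:,::-1])
E
```

```text
t: 2.95
eef_pos: [0.4613, 0.3481, 0.0471]
eef_rot: [0.153, -3.137, 0.002]
contact_force: [-0.7, -1.3, 2.6]
gripper_width: 0.425
t: 3.82
eef_pos: [0.4621, 0.3489, 0.1992]
eef_rot: [-0.153, 3.136, 0.002]
contact_force: [-0.3, -0.5, -6.6]
gripper_width: 0.428
[-0.8809  0.2752  0.1486  1.8406 -0.047   1.0271  0.9548] 0.42818997067039904 [ 0.0858 -0.0817 -0.0034]
```

```bash
python3 -m pendant '[[-15,-16,-15,0],[-45,-50,-40,0],[-80,-88,-60,0],[-115,-125,-70,0],[-140,-150,-70,0],[-152,-165,-70,0],[-152,-165,-70,0],[-152,-165,-70,0]]' -1
python3 - <<'E'
from h import *
s=bot.observe();w=bot.camera_params("wrist");im=bot.camera("wrist")
np.savez("w2.npz",im=im,**{k:np.array(w[k]) for k in"KRt"},pos=s["eef_pos"],rot=s["eef_rot"])
cv2.imwrite("pics/w2.png",im[:,:,::-1])
E
```

```text
t: 4.88
eef_pos: [0.6278, 0.2001, 0.2667]
eef_rot: [0.155, -3.136, 0.0]
contact_force: [-0.2, -0.7, -5.6]
gripper_width: 0.427
```

View pics/w2.png

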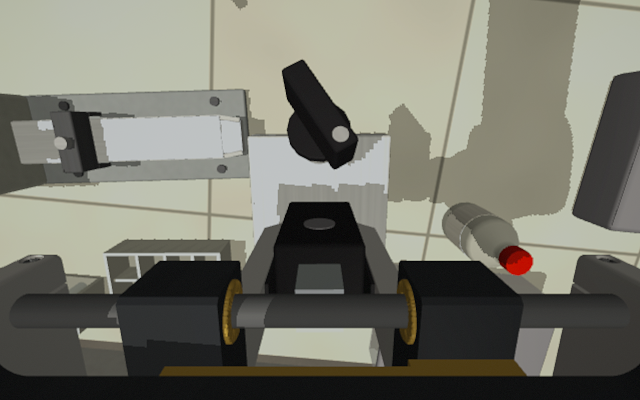

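Wrist view: the rail runs from its open end at about (243,133) to the stop at about (68–95,140). The held deck's front edge is at about x=250. I'll enlarge the rail.

Run:
```python
from h import *
im=np.load("w2.npz")["im"];cv2.imwrite("pics/c3.png",cv2.resize(im[75:275,45:265],None,fx=3.5,fy=3,interpolation=cv2.INTER_CUBIC)[:,:,::-1])
```

```text
(no output)
```

View pics/c3.png

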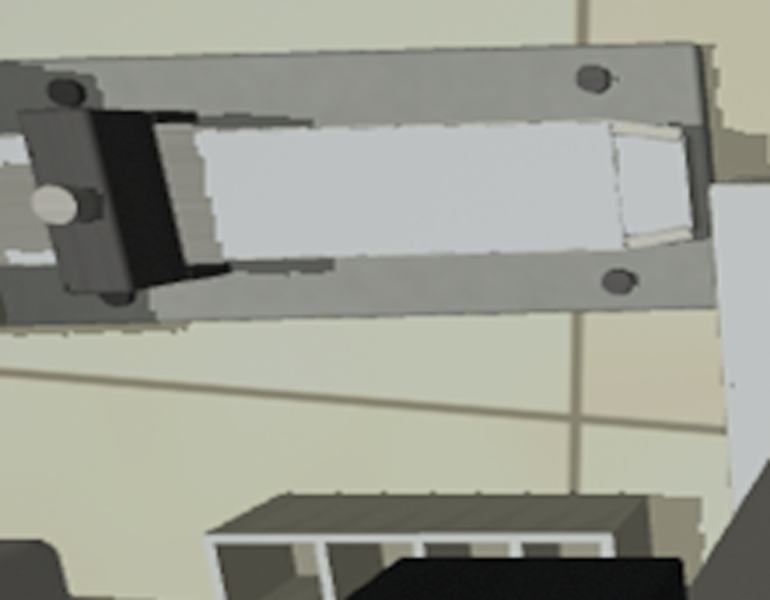

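Run:
```python
from h import *
d=np.load("w2.npz");p={k:d[k] for k in"KRt"}
r=lambda c,z:ray(p,45+c[0]/3.5-.36,75+c[1]/3-.33,z)
a=lambda A,B:np.degrees(np.arctan2(*(B-A)[1::-1]))
N=[r(c,.052) for c in[(610,121),(200,131)]];F=[r(c,.052) for c in[(625,249),(222,258)]]
print("near",N,a(*N),"far",F,a(*F))
ang=np.radians((a(*N)+a(*F))/2);x=np.array([np.cos(ang),np.sin(ang),0]);y=np.array([-x[1],x[0],0]);print("rail ang",np.degrees(ang),"width",(F[0]-N[0])@y)
E=r((688,187),.052);T=r((618,185),.052);S=r((170,195),.052);c=(N[0]+N[1]+F[0]+F[1])/4
print("end",E,"taperlen",(T-E)@x,"stop dist",(S-E)@x,"from taper+24:",(S-T)@x+.024)
print("offset of end, stop, from centre line",(E-c)@y,(S-c)@y)
B=[r(q,.012) for q in[(695,44),(713,305)]];print("plate",B,np.linalg.norm(B[0]-B[1]),"corner mid offset",(B[0]+B[1]-2*c)@y/2, "plate end rel E",((B[0]+B[1])/2-E)@x)
entry=c+x*((E-c)@x);print("entry",entry, "stop",c+x*((S-c)@x))
print("top cam view check",proj(bot.camera_params("top"),entry),proj(bot.camera_params("top"),S))
# held carriage: front edge at underside 
R=Ro.from_rotvec(d["rot"]).as_matrix();print(R,d["pos"])
zt=d["pos"][2]-.019+0.0; print("nominal deck top z",d["pos"][2]+.019-.038)
for q in[(248,138),(390,135)]:P=ray(p,*q,d["pos"][2]+.019-.038);print(P,1000*R.T@(P-d["pos"]))
```

```text
near [array([0.5653, 0.0715, 0.052 ]), array([ 0.5836, -0.071 ,  0.052 ])] -82.69231912343717 far [array([0.6169, 0.0781, 0.052 ]), array([ 0.6352, -0.0665,  0.052 ])] -82.77276494426503
rail ang -82.7325420338511 width 0.05200974479961568
end [0.589  0.0996 0.052 ] taperlen 0.02471140307483768 stop dist 0.18417551628530118 from taper+24: 0.1834641132104635
offset of end, stop, from centre line 0.0010605968547693601 -0.0005999366811493074
plate [array([0.53  , 0.0902, 0.012 ]), array([0.6456, 0.1023, 0.012 ])] 0.11624057432039826 corner mid offset -0.0006038837527072835 plate end rel E 0.0032196714159652127
entry [0.588  0.0995 0.052 ] stop [ 0.6113 -0.0832  0.052 ]
top cam view check [301.2477 152.5162] [356.185  146.5437]
[[-0.9951 -0.0988 -0.0018]
 [-0.0988  0.9951 -0.0003]
 [ 0.0018 -0.0001 -1.    ]] [0.6278 0.2001 0.2667]
nominal deck top z 0.24768555359471198
[0.5742 0.1507 0.2477] [ 58.1882 -43.8633  19.1099]
[0.5635 0.2387 0.2477] [60.1351 44.7941 19.1028]
```

```bash
python3 -m pendant '[[8,-5,20,-0.5],[20,-13,55,-1],[32,-20,90,-1.6],[39,-26,120,-1.6],[39,-26,138,-1.6],[39,-26,142,-1.6],[39,-26,142,-1.6]]' -1
python3 - <<'E'
from h import *
s=bot.observe();w=bot.camera_params("wrist");im=bot.camera("wrist");print(s["joint_positions"],Ro.from_rotvec(s["eef_rot"]).as_matrix())
np.savez("w3.npz",im=im,**{k:np.array(w[k]) for k in"KRt"},pos=s["eef_pos"],rot=s["eef_rot"])
cv2.imwrite("pics/w3.png",cv2.resize(im[20:220,0:400],None,fx=2,fy=2.5,interpolation=2)[:,:,::-1])
E
```

```text
t: 5.8
eef_pos: [0.592, 0.1712, 0.1257]
eef_rot: [0.201, -3.135, -0.0]
contact_force: [-0.4, -0.1, -5.6]
gripper_width: 0.423
[-0.5644  0.4184  0.2301  1.8263 -0.1182  0.9104  1.4178] [[-0.9918 -0.1274 -0.0005]
 [-0.1274  0.9918  0.0003]
 [ 0.0004  0.0003 -1.    ]]
```

View pics/w3.png

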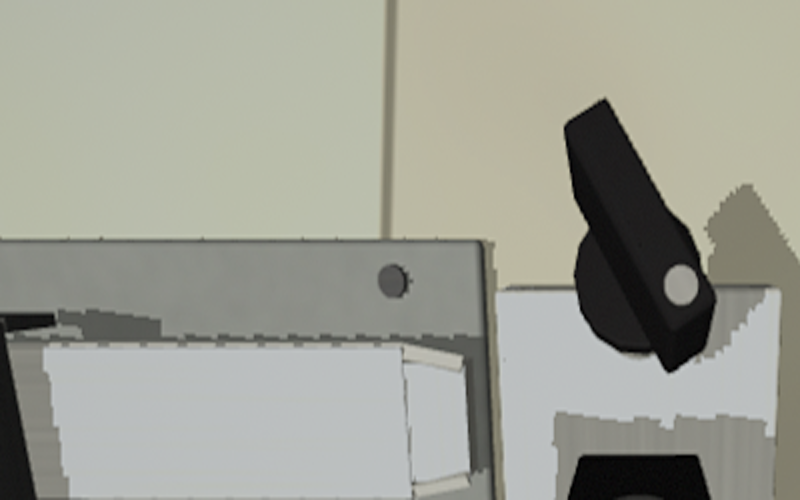

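Run:
```python
from h import *
d=np.load("w3.npz");p={k:d[k] for k in"KRt"};R=Ro.from_rotvec(d["rot"]).as_matrix()
def r(c,z):return 1000*R.T@(ray(p,c[0]/2-.25,20+c[1]/2.5-.3,z)-d["pos"])
zt=d["pos"][2]
for n,c,z in[("plateNear",(5,240),.012),("plateNear",(480,240),.012),("railNear",(60,346),.052),("railNear",(400,347),.052),("taperFar",(413,497),.052),("endNear",(463,362),.052),("endFar",(470,472),.052),("deck",(500,288),zt-.019),("deck",(778,287),zt-.019),("stopbase",(5,330),.052)]:print(n,r(c,z))
```

```text
plateNear [  72.4222 -286.9934  113.6324]
plateNear [ 72.6771 -71.4712 113.7062]
railNear [  38.8529 -233.5589   73.6366]
railNear [ 38.6946 -96.0121  73.6836]
taperFar [-12.2104 -95.1154  73.6626]
endNear [ 33.8469 -70.8389  73.6901]
endFar [ -3.3561 -70.3663  73.6747]
deck [ 60.1292 -42.62    19.0106]
deck [60.4771 43.9982 19.0404]
stopbase [  43.9788 -254.5651   73.6316]
```

```bash
python3 -m pendant '[[1,0,15,0],[1,0,30,0],[1,0,39,0],[1,0,41,0],[1,0,41,0],[1,0,41,0]]' -1
python3 -m pendant '[[0,-8,0,0],[0,-16,0,0],[0,-24,0,0],[0,-30,0,0],[0,-36,0,0],[0,-42,0,0],[0,-45,0,0],[0,-45,0,0]]' -1
python3 -c "
from h import *
print(totool([.592,.1712,.0846]),bot.observe()['wrist_torque'])"
```

```text
t: 6.6
eef_pos: [0.5914, 0.1711, 0.0854]
eef_rot: [-0.2, 3.135, 0.001]
contact_force: [0.6, -0.3, -6.3]
gripper_width: 0.427
t: 7.6
eef_pos: [0.5972, 0.1263, 0.0854]
eef_rot: [-0.2, 3.135, 0.001]
contact_force: [-0.4, -0.2, -5.7]
gripper_width: 0.428
[-0.5389 45.2224  0.7853] [ 0.0222 -0.0814  0.0142]
```

```bash
python3 -m pendant '[[0,-6,1,0],[0,-14,1,0],[0,-22,1,0],[0,-30,1,0],[0,-38,1,0],[0,-46,1,0],[0,-50,1,0],[0,-50,1,0]]' -1
python3 -c "
from h import *
print(totool([.592,.1712,.0846]),bot.observe()['wrist_torque'])"
```

```text
t: 8.6
eef_pos: [0.6034, 0.076, 0.0842]
eef_rot: [-0.199, 3.135, 0.0]
contact_force: [-3.8, -2.4, -8.0]
gripper_width: 0.421
[-0.7562 95.8655 -0.3869] [-0.6252  0.586   0.0547]
```

```bash
python3 -m pendant '[[1,-3,0,0],[1,-10,0,0],[1,-18,0,0],[1,-26,0,0],[1,-34,0,0],[1,-42,0,0],[1,-48,0,0],[1,-50,0,0]]' -1
python3 -c "
from h import *
print(totool([.592,.1712,.0846]),bot.observe()['wrist_torque'])"
```

```text
t: 9.6
eef_pos: [0.6088, 0.0258, 0.0842]
eef_rot: [-0.199, 3.135, 0.0]
contact_force: [0.5, 0.7, -6.9]
gripper_width: 0.425
[ -1.6327 146.3393  -0.3704] [ 0.2421 -0.3098 -0.0159]
```

```bash
python3 -m pendant '[[0,-6,0,0],[0,-14,0,0],[0,-22,0,0],[0,-30,0,0],[0,-38,0,0],[0,-45,0,0],[0,-50,0,0],[0,-52,0,0]]' -1
python3 -m pendant '[[0,-2,0,0],[0,-4,0,0],[0,-6,0,0],[0,-7,0,0],[0,-8,0,0]]' -1
python3 -c "
from h import *
print(totool([.592,.1712,.0846]),bot.observe()['wrist_torque'])"
```

```text
t: 10.6
eef_pos: [0.6155, -0.0261, 0.0842]
eef_rot: [-0.198, 3.135, 0.0]
contact_force: [1.5, 1.3, -6.2]
gripper_width: 0.428
t: 11.22
eef_pos: [0.6165, -0.034, 0.0842]
eef_rot: [-0.198, 3.135, 0.0]
contact_force: [1.2, 1.0, -6.0]
gripper_width: 0.423
[ -1.5531 206.6146  -0.3499] [ 0.3779 -0.4602 -0.0112]
```

```bash
python3 -m pendant '[[0,-1,0,0],[0,-2,0,0],[0,-3,0,0],[0,-4,0,0]]' -1
python3 -m pendant '[[0,-1,0,0],[0,-2,0,0],[0,-3,0,0],[0,-4,0,0]]' -1
python3 -c "
from h import *
print(totool([.592,.1712,.0846]),bot.observe()['wrist_torque'])"
```

```text
t: 11.72
eef_pos: [0.6169, -0.0364, 0.0843]
eef_rot: [-0.199, 3.135, 0.003]
contact_force: [-1.2, 10.2, -3.0]
gripper_width: 0.428
t: 12.22
eef_pos: [0.6171, -0.0366, 0.0844]
eef_rot: [0.202, -3.134, -0.01]
contact_force: [-5.1, 20.7, 1.5]
gripper_width: 0.425
[ -1.7976 209.2915   1.087 ] [ 5.2004  1.0493 -0.6605]
```

```bash
python3 -m pendant '[[0,0.5,0.5,0],[0,0.5,1,0],[0,0.5,1.5,0],[0,0.3,2,0],[0,0,2,0]]' -1
python3 -m pendant '[[0,-0.5,0,0],[0,-1,0,0],[0,-1.5,0,0]]' -1
python3 -c "
from h import *
print(totool([.592,.1712,.0846]),bot.observe()['wrist_torque'])"
```

```text
t: 12.85
eef_pos: [0.617, -0.0363, 0.0834]
eef_rot: [0.202, -3.134, -0.011]
contact_force: [-6.9, 4.8, 13.7]
gripper_width: 0.424
t: 13.22
eef_pos: [0.617, -0.0365, 0.0835]
eef_rot: [0.202, -3.134, -0.013]
contact_force: [-4.7, 10.4, 1.8]
gripper_width: 0.424
[ -1.8849 209.2105   0.633 ] [ 2.5492  0.9879 -0.4143]
```

```bash
python3 -m pendant '[[0,0,0,0],[0,0,0,0],[0,0,0,0],[0,0,0,0]]' 0.3
python3 -m pendant '[[0,0,-10,0],[0,0,-30,0],[0,0,-60,0],[0,0,-80,0],[0,0,-85,0],[0,0,-85,0]]' 0.3
python3 - <<'E'
from h import *
s=bot.observe();w=bot.camera_params("wrist");im=bot.camera("wrist");print(s["joint_positions"],s["gripper_width"])
np.savez("w4.npz",im=im,**{k:np.array(w[k]) for k in"KRt"},pos=s["eef_pos"],rot=s["eef_rot"])
cv2.imwrite("pics/w4.png",cv2.resize(im[60:310,120:440],None,fx=2.4,fy=2.4,interpolation=2)[:,:,::-1])
E
```

```text
t: 13.72
eef_pos: [0.6171, -0.0367, 0.0836]
eef_rot: [0.202, -3.134, -0.013]
contact_force: [-0.4, 0.8, 0.5]
gripper_width: 0.651
t: 14.48
eef_pos: [0.6171, -0.0374, 0.1685]
eef_rot: [0.202, -3.134, -0.013]
contact_force: [0.9, -0.1, 0.3]
gripper_width: 0.648
[-0.2502  0.3775  0.2711  1.7857 -0.1277  0.9961  1.772 ] 0.6475642164535618
```

View pics/w4.png

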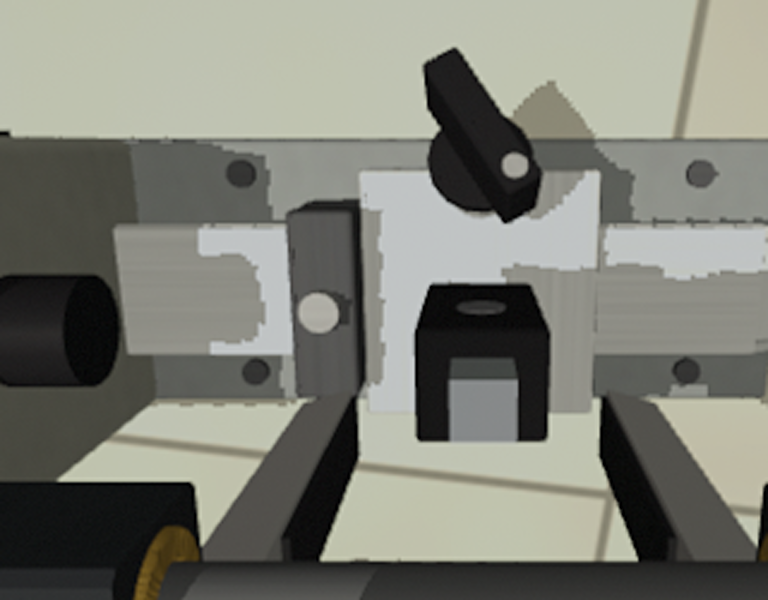

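Seated carriage: the deck's leading edge (crop x≈360) is against the stop. The knob bar's outer face corners are at crop (456,48) and (541,172). I'll estimate the bar angle by comparing against the predicted corners.

Run:
```python
from h import *
d=np.load("w4.npz");p={k:d[k] for k in"KRt"};R=Ro.from_rotvec(d["rot"]).as_matrix()
yc=-R[:,0];xc=-R[:,1];z=np.array([0,0,1.])
K=np.array([.6170,-.0366,0])-.072*yc;K[2]=.091;print("knob",K,"tool shift",1000*R.T@(K-d["pos"]))
s,c=np.sin(np.radians(28)),np.cos(np.radians(28));a=c*z-s*yc;e1=-c*yc-s*z
for th in(.65,.55,.45):
    b=np.cos(th)*e1+np.sin(th)*xc;n=np.cross(a,b)
    print(th,[np.round((proj(p,K+.0115*a+i*.027*b+j*.007*n)-[120,60]+.5)*2.4) for i,j in((1,1),(1,-1),(-1,1),(-1,-1))],"horiz deg",np.degrees(np.arctan2(b@xc,-b@yc)))
```

```text
knob [ 0.5456 -0.0458  0.091 ] tool shift [72.0256  0.1368 77.5576]
0.65 [array([410.,  70.]), array([445.,  47.]), array([513., 193.]), array([549., 168.])] horiz deg 40.87734342838825
0.55 [array([416.,  64.]), array([453.,  44.]), array([505., 196.]), array([543., 174.])] horiz deg 34.95013874515278
0.45 [array([422.,  59.]), array([461.,  42.]), array([496., 198.]), array([537., 180.])] horiz deg 28.88110844689176
```

```bash
python3 -m pendant '[[20,0,-3,-9],[45,0,-3,-18],[65,0,-3,-27],[72,0,-3,-35],[72,0,20,-35],[72,0,50,-35],[72,0,65,-35],[72,0,65,-35]]' 0.3
python3 - <<'E'
from h import *
s=bot.observe();R=Ro.from_rotvec(s["eef_rot"]).as_matrix();print(s["joint_positions"],"yaw y",np.degrees(np.arctan2(R[1,1],R[0,1])))
print("to knob",totool([.5456,-.0458,.0815]))
im=bot.camera("wrist");cv2.imwrite("pics/w5.png",cv2.resize(im[60:310,160:480],None,fx=2.4,fy=2.4,interpolation=2)[:,:,::-1])
E
```

```text
t: 15.52
eef_pos: [0.5446, -0.0462, 0.102]
eef_rot: [1.135, -2.928, -0.014]
contact_force: [-0.1, 0.5, 0.7]
gripper_width: 0.65
[-0.1523  0.3437  0.1505  1.9934 -0.0804  0.8143  2.3554] yaw y 132.37174133492982
to knob [-0.9587 -0.6178 20.4819]
```

View pics/w5.png

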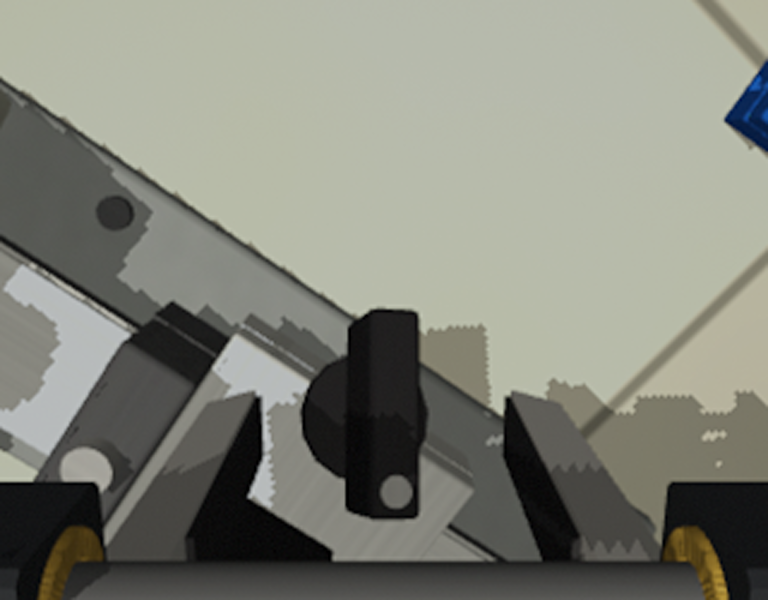

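The bar (crop x 347–420) is parallel to the jaws and centred between the fingers (262 and 505). I'll descend and grip.

```bash
python3 -m pendant '[[-1,0,8,0],[-1,0,16,0],[-1,0,20,0],[-1,0,20,0]]' 0.3
python3 -m pendant '[[0,0,0,0],[0,0,0,0],[0,0,0,0],[0,0,0,0],[0,0,0,0],[0,0,0,0]]' -1
python3 - <<'E'
from h import *
s=bot.observe();print(s["wrist_torque"],totool([.5456,-.0458,.0815]))
E
```

```text
t: 16.08
eef_pos: [0.5457, -0.0454, 0.0827]
eef_rot: [1.135, -2.929, -0.014]
contact_force: [-0.5, -0.5, 0.3]
gripper_width: 0.649
t: 16.82
eef_pos: [0.5457, -0.0452, 0.0827]
eef_rot: [1.135, -2.929, -0.014]
contact_force: [-1.0, 1.1, 2.4]
gripper_width: 0.193
[ 0.066   0.1956 -0.1093] [ 0.4298 -0.3865  1.2238]
```

```bash
python3 -m pendant '[[0.5,-0.7,0,0],[0.9,-1.2,0,0],[0.9,-1.2,0,8],[0.9,-1.2,0,16],[0.9,-1.2,0,24],[0.9,-1.2,0,32],[0.9,-1.2,0,40],[0.9,-1.2,0,40]]' -1
python3 - <<'E'
from h import *
s=bot.observe();R=Ro.from_rotvec(s["eef_rot"]).as_matrix();print(s["wrist_torque"],"yaw y",np.degrees(np.arctan2(R[1,1],R[0,1])),1000*R.T@(np.array([.5457,-.0452,.0827])-s["eef_pos"]))
E
```

```text
t: 17.82
eef_pos: [0.5449, -0.0456, 0.0826]
eef_rot: [0.063, -3.136, -0.014]
contact_force: [-6.7, 5.5, 7.5]
gripper_width: 0.149
[1.8825 1.4291 0.2822] yaw y 92.30611905515045 [-0.7703  0.357  -0.0885]
```

```bash
python3 -m pendant '[[0,-1,0,0],[0,-1,0,8],[0,-1,0,16],[0,-1,0,22],[0,-1,0,28],[0,-1,0,33],[0,-1,0,36],[0,-1,0,36]]' -1
python3 - <<'E'
from h import *
s=bot.observe();R=Ro.from_rotvec(s["eef_rot"]).as_matrix();print(s["wrist_torque"],"yaw y",np.degrees(np.arctan2(R[1,1],R[0,1])),s["eef_pos"]-np.array([.5457,-.0452,.0827]),s["joint_positions"][6])
E
```

```text
t: 18.82
eef_pos: [0.5441, -0.0453, 0.0829]
eef_rot: [-0.907, -2.997, -0.013]
contact_force: [-11.5, 7.3, 17.0]
gripper_width: 0.193
[2.1845 2.3194 0.604 ] yaw y 56.339796299626556 [-0.0016 -0.0001  0.0002] 1.1989242808548308
```

```bash
for i in 1; do python3 -m pendant '[[-0.6,-0.8,0,3],[-0.6,-0.8,0,6],[-0.6,-0.8,0,9],[-0.6,-0.8,0,9]]' -1; done
cat > st.py <<'E'
from h import *
s=bot.observe();R=Ro.from_rotvec(s["eef_rot"]).as_matrix();print(s["wrist_torque"],"yaw y",np.degrees(np.arctan2(R[1,1],R[0,1])),s["eef_pos"]-np.array([.5457,-.0452,.0827]))
E
python3 st.py; python3 -m pendant '[[-0.5,-0.7,0,3],[-0.5,-0.7,0,6],[-0.5,-0.7,0,8],[-0.5,-0.7,0,8]]' -1;python3 st.py
```

```text
t: 19.32
eef_pos: [0.5435, -0.045, 0.0832]
eef_rot: [-1.137, -2.915, -0.013]
contact_force: [-8.3, 6.8, 15.2]
gripper_width: 0.203
[2.169  1.7635 0.8333] yaw y 47.39952097548075 [-0.0022  0.0002  0.0005]
t: 19.82
eef_pos: [0.5434, -0.0449, 0.0835]
eef_rot: [-1.335, -2.828, -0.013]
contact_force: [-5.9, 4.4, 10.3]
gripper_width: 0.239
[1.5212 0.9274 0.4322] yaw y 39.44639529237749 [-0.0023  0.0003  0.0008]
```

```bash
python3 -m pendant '[[0,0,0,0],[0,0,0,0],[0,0,0,0],[0,0,0,0]]' 0
python3 -m pendant '[[0,0,-15,0],[0,0,-40,0],[0,0,-70,0],[0,0,-90,10],[0,0,-90,20],[0,0,-90,20]]' 0
python3 - <<'E'
from h import *
R=Ro.from_rotvec(bot.observe()["eef_rot"]).as_matrix();print(np.degrees(np.arctan2(R[1,1],R[0,1])))
X=np.array([.6170,-.0366,.1685]);print(totool(X))
E
```

```text
t: 20.32
eef_pos: [0.5406, -0.0465, 0.083]
eef_rot: [-1.336, -2.823, -0.008]
contact_force: [-16.8, -6.6, 14.7]
gripper_width: 0.498
t: 21.08
eef_pos: [0.5421, -0.0475, 0.1735]
eef_rot: [-1.804, -2.55, -0.004]
contact_force: [0.7, -0.5, -0.5]
gripper_width: 0.5
19.4273618262606
[-14.704   74.2585   4.1532]
```

```bash
python3 -m pendant '[[0,8,0,-10],[-2,18,0,-20],[-4,28,0,-30],[-6,38,0,-40],[-9,50,0,-50],[-12,60,0,-60],[-15,70,0,-70],[-15,74,4,-78]]' 0
python3 -m pendant '[[0,0,0,0],[0,0,0,0]]' 0
python3 - <<'E'
from h import *
s=bot.observe();w=bot.camera_params("wrist");im=bot.camera("wrist");print(totool([.617,-.0366,.1685]))
np.savez("w6.npz",im=im,**{k:np.array(w[k]) for k in"KRt"},pos=s["eef_pos"],rot=s["eef_rot"])
cv2.imwrite("pics/w6.png",cv2.resize(im[60:310,120:440],None,fx=2.4,fy=2.4,interpolation=2)[:,:,::-1])
E
```

```text
t: 22.08
eef_pos: [0.6175, -0.0371, 0.1686]
eef_rot: [0.218, -3.122, -0.02]
contact_force: [0.2, -0.2, 0.3]
gripper_width: 0.499
t: 22.32
eef_pos: [0.6173, -0.0374, 0.1686]
eef_rot: [0.216, -3.122, -0.02]
contact_force: [-0.4, 0.5, 0.2]
gripper_width: 0.5
[0.2188 0.7531 0.224 ]
```

View pics/w6.png

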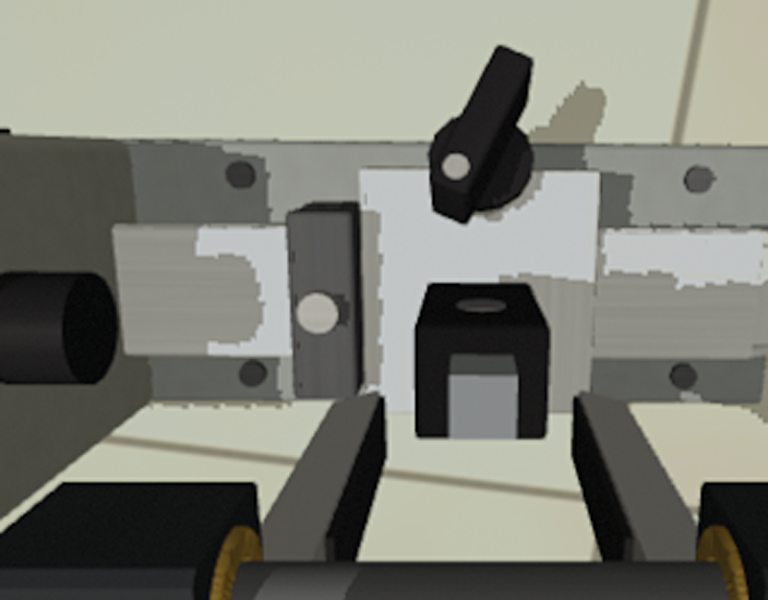

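Run:
```python
from h import *
d=np.load("w6.npz");p={k:d[k] for k in"KRt"}
R4=Ro.from_rotvec(np.load("w4.npz")["rot"]).as_matrix()
yc=-R4[:,0];xc=-R4[:,1];z=np.array([0,0,1.])
K=np.array([.5456,-.0458,.091])
s,c=np.sin(np.radians(28)),np.cos(np.radians(28));a=c*z-s*yc;e1=-c*yc-s*z
for th in(-.65,-.55,-.45,-.35):
    b=np.cos(th)*e1+np.sin(th)*xc;n=np.cross(a,b)
    print(th,[np.round((proj(p,K+.0115*a+i*.027*b+j*.007*n)-[120,60]+.5)*2.4) for i,j in((1,1),(1,-1),(-1,1),(-1,-1))])
d4=np.load("w4.npz")
q=(np.array([360,290])/2.4+[120,60]-.5)
P=[ray({k:D[k] for k in"KRt"},*q,.08) for D in(d4,d)];print(P)
# template shift of deck/stop between w4 and w6
for n,(y0,y1,x0,x1) in{"tower":(175,245,290,352),"stop":(140,230,236,275),"deck+edge":(128,145,262,292),"rail hole/tube":(170,225,120,172)}.items():
    A=cv2.cvtColor(d4["im"],7)[y0:y1,x0:x1];B=cv2.cvtColor(d["im"],7)[y0-8:y1+8,x0-8:x1+8]
    r=cv2.matchTemplate(B,A,5);print(n,np.array(cv2.minMaxLoc(r)[3])-8,r.max())
```

```text
-0.65 [array([513.,  50.]), array([547.,  73.]), array([409., 169.]), array([444., 194.])]
-0.55 [array([505.,  47.]), array([541.,  67.]), array([415., 175.]), array([453., 197.])]
-0.45 [array([496.,  45.]), array([535.,  62.]), array([421., 181.]), array([462., 199.])]
-0.35 [array([488.,  44.]), array([528.,  58.]), array([428., 186.]), array([470., 201.])]
[array([ 0.6047, -0.0812,  0.08  ]), array([ 0.6042, -0.081 ,  0.08  ])]
tower [ 0 -1] 0.9791437
stop [0 0] 0.90602624
deck+edge [0 0] 0.93475926
rail hole/tube [-1 -1] 0.9931934
```

The deck hasn't moved, but the knob reads only about 1.07 rad: the grip slipped, because its torque is limited by the grip force. I'll close the fingers and push the bar's inner end towards the stop, which has a longer lever and also presses the carriage onto the stop.

```bash
cat > push.py <<'E'
from h import *
R4=Ro.from_rotvec(np.load("w4.npz")["rot"]).as_matrix()
yc=-R4[:,0];xc=-R4[:,1];yc[2]=xc[2]=0
ps=np.radians(35);u=np.sin(ps)*xc+np.cos(ps)*yc;n=np.cos(ps)*xc-np.sin(ps)*yc
K=np.array([.5456,-.0458,.0])
def tgt(off,z):return K+.024*u-off*n+[0,0,z]
s=bot.observe();R=Ro.from_rotvec(s["eef_rot"]).as_matrix()
if __name__=="__main__":
    print("turn ccw-needed deg",np.degrees(np.arctan2(-n[1],-n[0])-np.arctan2(R[1,0],R[0,0])))
    print("start hi",totool(tgt(.023,.16)),"start lo",totool(tgt(.023,.093)),"end",totool(tgt(.015,.093)))
    v=s["eef_pos"]-K;print("now along u,n mm",1000*v@u,1000*v@n,v[2],"F.n",s["contact_force"]@n,s["contact_force"]@u,"tq",s["wrist_torque"],s["joint_positions"][6])
E
python3 push.py
```

```text
turn ccw-needed deg 234.46076687131708
start hi [39.2099  6.1113  9.2354] start lo [38.461   5.1839 76.2248] end [43.1107 -1.3258 76.1867]
now along u,n mm 59.61357618100115 -40.77216515751417 0.1687110661509135 F.n 0.6460907630610998 -0.7297947507240286 tq [ 0.0474 -0.0251  0.0006] 1.8202712059196884
```

```bash
python3 -m pendant '[[5,1,0,10],[10,2,0,20],[16,3,0,30],[22,4,0,40],[28,5,0,50],[34,6,0,60],[38,6,0,70],[39,6,0,80]]' -1
python3 -m pendant '[[0,0,0,10],[0,0,0,20],[0,0,0,30],[0,0,0,40],[0,0,0,46],[0,0,0,46]]' -1
python3 push.py
```

```text
t: 23.38
eef_pos: [0.5776, -0.0366, 0.1695]
eef_rot: [-1.847, -2.52, -0.004]
contact_force: [-0.4, 1.0, -0.8]
gripper_width: 0.004
t: 24.12
eef_pos: [0.5775, -0.0364, 0.1696]
eef_rot: [-2.685, -1.598, 0.007]
contact_force: [-0.0, -0.9, -0.1]
gripper_width: 0.004
turn ccw-needed deg 0.8432541204224822
start hi [-0.1609  0.25    9.6026] start lo [-0.4785  1.388  76.5921] end [-8.4774  1.5051 76.5522]
now along u,n mm 23.914970399121472 -23.116392450925233 0.16960607501601915 F.n 0.8526408618263889 0.3965729689277985 tq [-0.1265  0.0364  0.0183] -0.1669096737411543
```

```bash
python3 -m pendant '[[0,0,20,0],[0,0,45,0],[0,1,60,0],[0,1,70,0],[0,1,76,0],[0,1,76,0]]' -1
python3 push.py | tail -1
python3 -m pendant '[[-2,0,0,0],[-4,0,0,0],[-6,0,0,0],[-8,0,0,0]]' -1
python3 push.py | tail -1
python3 -m pendant '[[-1,0,0,0],[-2,0,0,0],[-3,0,0,0],[-4,0,0,0]]' -1
python3 push.py | tail -1
```

```text
t: 24.88
eef_pos: [0.5775, -0.036, 0.0935]
eef_rot: [-2.685, -1.598, 0.007]
contact_force: [0.2, 0.3, 0.7]
gripper_width: 0.005
now along u,n mm 23.670175330266293 -23.463751860711465 0.09353856729523173 F.n -0.36921483746530026 -0.02214590579475361 tq [-0.0394  0.0646 -0.0043] -0.08998604053528621
t: 25.38
eef_pos: [0.5754, -0.0412, 0.0941]
eef_rot: [-2.683, -1.6, 0.002]
contact_force: [9.3, 10.0, -2.7]
gripper_width: 0.008
now along u,n mm 24.206547401268104 -17.91077251365579 0.09406314921275946 F.n -13.16048675463238 3.6399787049786028 tq [ 2.5608 -2.0705 -0.0537] -0.07832199730514838
t: 25.88
eef_pos: [0.575, -0.0424, 0.0945]
eef_rot: [-2.682, -1.602, -0.003]
contact_force: [8.8, 11.1, -5.7]
gripper_width: 0.005
now along u,n mm 24.472035724347045 -16.594305076162424 0.09446508013173305 F.n -13.931300685803423 2.6132165775398164 tq [ 2.6225 -2.1581 -0.1006] -0.07243800726410034
```

```bash
for k in 1; do python3 -m pendant '[[-2,0,0,0],[-4,0,0,0],[-5,0,0,0],[-6,0,0,0]]' -1; python3 push.py | tail -1
python3 -m pendant '[[-2,0,0,0],[-4,0,0,0],[-5,0,0,0],[-6,0,0,0]]' -1; python3 push.py | tail -1; done
```

```text
t: 26.38
eef_pos: [0.574, -0.0452, 0.0949]
eef_rot: [-2.679, -1.605, -0.009]
contact_force: [10.2, 13.0, -6.8]
gripper_width: 0.004
now along u,n mm 24.859212626839554 -13.666798708975758 0.09487936946393659 F.n -16.25091595353194 2.9743641275127204 tq [ 2.9698 -2.5318 -0.0743] -0.06358906628153677
t: 26.88
eef_pos: [0.5735, -0.0462, 0.0953]
eef_rot: [-2.675, -1.608, -0.018]
contact_force: [13.5, 22.9, -6.6]
gripper_width: 0.005
now along u,n mm 24.87131593418455 -12.573895340447748 0.09529425287435157 F.n -26.551014865461667 1.364012123382812 tq [ 5.6236 -3.2418 -0.1675] -0.054649189975697614
```

```bash
python3 -m pendant '[[-2,0,0,0],[-4,0,0,0],[-5,0,0,0],[-6,0,0,0],[-6,0,0,0]]' -1; python3 push.py | tail -1
python3 -m pendant '[[-2,0,0,0],[-4,0,0,0],[-5,0,0,0],[-5,0,0,0]]' -1; python3 push.py | tail -1
```

```text
t: 27.5
eef_pos: [0.5732, -0.0463, 0.0957]
eef_rot: [-2.67, -1.612, -0.027]
contact_force: [12.6, 25.5, -7.3]
gripper_width: 0.006
now along u,n mm 24.698769497993084 -12.382970607817095 0.09569057519944046 F.n -28.48781908937175 -0.6628774067334503 tq [ 5.9416 -3.2483 -0.1591] -0.04573849376488264
t: 28.0
eef_pos: [0.5731, -0.0461, 0.0961]
eef_rot: [-2.665, -1.615, -0.035]
contact_force: [12.3, 22.2, -6.9]
gripper_width: 0.006
now along u,n mm 24.536020999676566 -12.48143608225094 0.09606624081212639 F.n -25.39946540023391 0.6067637180006434 tq [ 5.3357 -2.8435 -0.1343] -0.03818840408467547
```

Motion stalled with the force holding at 25–28 N, so the knob is at its end stop. I'll back off, raise and return to the same viewing pose.

```bash
python3 -m pendant '[[3,0,0,0],[8,0,0,0],[10,0,0,0],[10,0,-25,0],[10,0,-50,0],[10,0,-75,0],[10,0,-75,0]]' -1
python3 - <<'E'
from h import *
R=Ro.from_rotvec(bot.observe()["eef_rot"]).as_matrix();print(np.degrees(np.arctan2(R[1,1],R[0,1])),totool([.617,-.0366,.1685]))
E
```

```text
t: 28.88
eef_pos: [0.5781, -0.0403, 0.1728]
eef_rot: [-2.666, -1.615, -0.038]
contact_force: [1.0, 0.5, -0.2]
gripper_width: 0.01
-27.575388088848275 [21.1362 32.8439  4.7188]
```

```bash
python3 -m pendant '[[3,4,0,-10],[6,8,0,-20],[9,12,0,-30],[12,16,0,-40],[15,20,0,-50],[18,24,0,-60],[20,28,0,-70],[21,33,4,-80]]' 0.3
python3 -m pendant '[[0,0,0,-10],[0,0,0,-20],[0,0,0,-30],[0,0,0,-40],[0,0,0,-45],[0,0,0,-45]]' 0.3
python3 - <<'E'
from h import *
s=bot.observe();w=bot.camera_params("wrist");im=bot.camera("wrist");print(totool([.617,-.0366,.1685]),s["eef_rot"])
np.savez("w7.npz",im=im,**{k:np.array(w[k]) for k in"KRt"},pos=s["eef_pos"],rot=s["eef_rot"])
cv2.imwrite("pics/w7.png",cv2.resize(im[60:310,120:440],None,fx=2.4,fy=2.4,interpolation=2)[:,:,::-1])
p=w
R4=Ro.from_rotvec(np.load("w4.npz")["rot"]).as_matrix()
yc=-R4[:,0];xc=-R4[:,1];z=np.array([0,0,1.])
K=np.array([.5456,-.0458,.091])
s,c=np.sin(np.radians(28)),np.cos(np.radians(28));a=c*z-s*yc;e1=-c*yc-s*z
for th in(-.65,-.55,-.45):
    b=np.cos(th)*e1+np.sin(th)*xc;n=np.cross(a,b)
    print(th,[np.round((proj(p,K+.0115*a+i*.027*b+j*.007*n)-[120,60]+.5)*2.4) for i,j in((1,1),(1,-1),(-1,1),(-1,-1))])
E
```

```text
t: 29.88
eef_pos: [0.6168, -0.0369, 0.1683]
eef_rot: [-1.003, -2.973, -0.053]
contact_force: [-0.2, -0.3, -0.4]
gripper_width: 0.648
t: 30.62
eef_pos: [0.6164, -0.0372, 0.1674]
eef_rot: [-0.21, 3.126, 0.052]
contact_force: [-0.5, -0.1, 0.2]
gripper_width: 0.651
[-0.6275  0.4711 -0.9152] [-0.2098  3.1255  0.0517]
-0.65 [array([506.,  46.]), array([542.,  70.]), array([403., 168.]), array([439., 194.])]
-0.55 [array([498.,  43.]), array([536.,  64.]), array([409., 175.]), array([448., 197.])]
-0.45 [array([490.,  41.]), array([529.,  58.]), array([415., 180.]), array([456., 199.])]
```

View pics/w7.png

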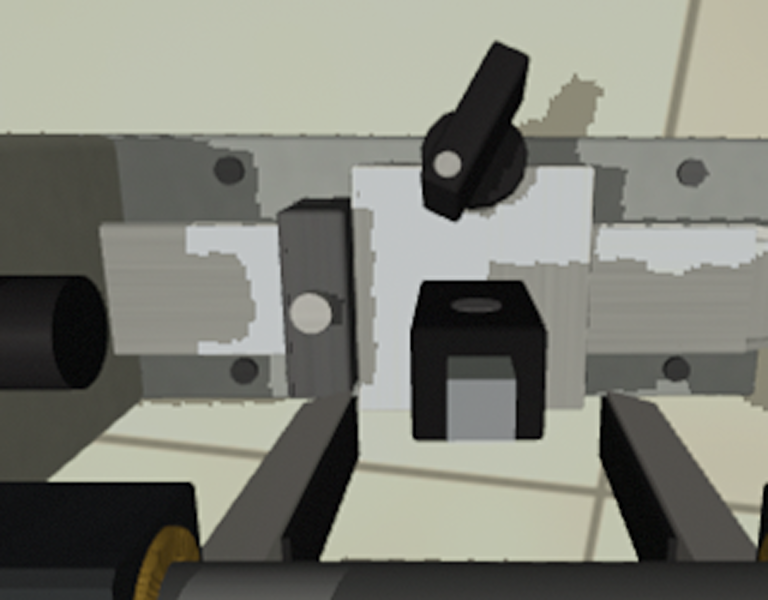

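Last allowed view: the deck is still against the stop (crop x≈352) and the bar leans well to the other side. I'll now measure the bar angle numerically, using the silhouette edge cast onto the tilted knob-face plane.

```bash
cat > ang.py <<'E'
from h import *
def theta(f,side):
    d=np.load(f);p={k:d[k] for k in"KRt"};R4=Ro.from_rotvec(np.load("w4.npz")["rot"]).as_matrix()
    yc=-R4[:,0];xc=-R4[:,1];xc[2]=yc[2]=0;z=np.array([0,0,1.])
    K=np.array([.5456,-.0458,.091]);s,c=np.sin(np.radians(28)),np.cos(np.radians(28));a=c*z-s*yc;e1=-c*yc-s*z
    g=cv2.GaussianBlur(cv2.cvtColor(d["im"],7),(3,3),0).astype(float)
    R,t=p["R"],p["t"];C=-R.T@t;P=[]
    for v in range(82,108):
        row=g[v,280:350]
        dark=np.where(row<75)[0]
        if len(dark)<3: continue
        i=dark[0] if side<0 else dark[-1]
        j=i-1 if side<0 else i+1
        u=280+i+(j-i)*(75-row[i])/(row[j]-row[i])
        dr=R.T@np.linalg.solve(p["K"],[u,v,1.]);X=C+dr*((K+.0115*a-C)@a)/(dr@a)-K
        P.append((v,u,1000*X@e1,1000*X@xc))
    P=np.array(P);return P
for f,sd in(("w4.npz",1),("w6.npz",-1),("w7.npz",-1)):
    P=theta(f,sd);q=P[(P[:,2]>5)&(P[:,2]<20)];m=np.polyfit(q[:,2],q[:,3],1);r=q[:,3]-np.polyval(m,q[:,2]);print(f,len(q),"theta",np.arctan(m[0]),"offset",m[1]*np.cos(np.arctan(m[0])),"resid",r.std())
E
python3 ang.py
```

```text
w4.npz 17 theta 0.5476406652623766 offset -6.898444835024781 resid 0.07876593572124387
w6.npz 17 theta -0.4105791270952413 offset 5.605185469505215 resid 0.0278339387809912
w7.npz 17 theta -0.4666992483450876 offset 5.985534619928308 resid 0.04196779868556686
```

The fit is clean: the start was at 0.10 rad and it is now 1.12 rad, short of 1.3 minus the spring-back. In the last push the finger face was set at 35°, so past that the contact slid to a short lever. I'll push again with the face at 47° so that contact stays at the bar's end.

```bash
sed -i 's/radians(35)/radians(47)/; s/\.024\*u/.022*u/; s/tgt(.023/tgt(.025/g' push.py; python3 push.py
python3 - <<'E'
from h import *
# deck front edge and stop: rows' gradient near them, w4 vs w7, in rail x (mm) at deck-top height .064
for f in("w4.npz","w6.npz","w7.npz"):
    d=np.load(f);p={k:d[k] for k in"KRt"};R4=Ro.from_rotvec(np.load("w4.npz")["rot"]).as_matrix();xc=-R4[:,1];yc=-R4[:,0];o=np.array([.617,-.0366,0])
    g=cv2.cvtColor(d["im"],7).astype(float)
    def sub(v,a,b,sg):
        D=sg*np.diff(g[v,a:b]);i=D.argmax();w=D[max(i-1,0):i+2].clip(0);return a+.5+(np.arange(max(i-1,0),max(i-1,0)+len(w))*w).sum()/w.sum()
    # deck front edge at near corner rows (outside the stop), back edge
    res=[]
    for v in (132,134,136,138,140):
        res.append([(ray(p,sub(v,258,280,1),v,.064)-o)@xc*1000,(ray(p,sub(v,355,378,-1),v,.064)-o)@xc*1000])
    st=[(ray(p,sub(v,230,250,-1),v,.082)-o)@xc*1000 for v in(160,170,200)]
    near=[]
    for u in(280,285,290):
        D=np.diff(g[110:150,u]);i=D.argmax();near.append((ray(p,u,110.5+i,.064)-o)@yc*1000)
    print(f,"front,back",np.median(res,0),"stop far edge",st,"deck near y",np.median(near))
E
```

```text
turn ccw-needed deg 222.7893433287787
start hi [38.1615  1.3519  7.1945] start lo [38.893  -0.8123 74.1555] end [46.2311 -7.5991 73.856 ]
now along u,n mm 49.03126785518918 -51.87003102398067 0.16756329695130573 F.n -0.36029227890264465 -0.1254845686246985 tq [-0.023   0.0051 -0.0157] 1.8294127043520734
w4.npz front,back [ 43.2062 -46.085 ] stop far edge [np.float64(66.85334403712), np.float64(66.77035245352477), np.float64(66.86093107976097)] deck near y -59.89170093417739
w6.npz front,back [ 43.3406 -46.1339] stop far edge [np.float64(66.72782283317795), np.float64(66.81727166991803), np.float64(66.90146834576474)] deck near y -60.59421838038647
w7.npz front,back [ 43.0782 -46.0836] stop far edge [np.float64(66.91237205774335), np.float64(66.77734944424662), np.float64(66.73962557114025)] deck near y -61.190268118907454
```

The carriage has kept its place against the stop (front to stop's far edge 23.6 → 23.7 mm, stop length 24 mm) and is being drawn sideways, 1.3 of up to 2 mm. Pushing again.

```bash
python3 -m pendant '[[5,0,0,10],[10,0,0,20],[16,0,0,30],[22,0,0,40],[28,0,0,50],[34,0,0,60],[38,0,0,70],[38,1,0,80]]' -1
python3 -m pendant '[[0,0,0,10],[0,0,0,20],[0,0,0,30],[0,0,0,40],[0,0,0,50],[0,0,0,57],[0,0,0,57]]' -1
python3 push.py
```

```text
t: 31.68
eef_pos: [0.5782, -0.0412, 0.1669]
eef_rot: [-1.857, -2.515, -0.048]
contact_force: [0.6, 0.4, 0.0]
gripper_width: 0.007
t: 32.55
eef_pos: [0.5781, -0.0411, 0.1666]
eef_rot: [-2.822, -1.318, -0.03]
contact_force: [-1.3, 0.1, 0.2]
gripper_width: 0.007
turn ccw-needed deg 0.3228618894712457
start hi [0.4421 0.0813 6.5753] start lo [-1.4936  1.1969 73.538 ] end [-11.4891   1.2484  73.2482]
now along u,n mm 22.024643295806346 -24.367972282862844 0.16656018295822794 F.n 0.7462933128664937 -1.0866858951138927 tq [-0.1371  0.119   0.0256] -0.3233706755122099
```

```bash
python3 -m pendant '[[0,0,20,0],[0,0,45,0],[-1,1,60,0],[-1,1,68,0],[-1,1,73,0],[-1,1,73,0]]' -1
python3 push.py | tail -1
python3 -m pendant '[[-2,0,0,0],[-4,0,0,0],[-6,0,0,0],[-8,0,0,0]]' -1
python3 push.py | tail -1
python3 -m pendant '[[-2,0,0,0],[-4,0,0,0],[-6,0,0,0],[-7,0,0,0]]' -1
python3 push.py | tail -1
```

```text
t: 33.3
eef_pos: [0.5787, -0.0402, 0.0936]
eef_rot: [-2.822, -1.318, -0.03]
contact_force: [1.0, 0.5, 0.3]
gripper_width: 0.003
now along u,n mm 21.939874748562758 -25.462457195478414 0.09363214849033351 F.n -1.0135862090625525 0.4226587368385451 tq [-0.0878  0.0764  0.0274] -0.2435614724693275
t: 33.8
eef_pos: [0.5762, -0.0443, 0.0944]
eef_rot: [-2.821, -1.32, -0.038]
contact_force: [14.5, 9.7, -6.1]
gripper_width: 0.008
now along u,n mm 22.61520031232083 -20.724715407156463 0.0943929679355848 F.n -16.72279057321407 5.032370952395397 tq [ 2.4544 -3.5587 -0.0781] -0.23307671085411125
t: 34.3
eef_pos: [0.5746, -0.0469, 0.0951]
eef_rot: [-2.819, -1.323, -0.047]
contact_force: [16.2, 14.8, -6.5]
gripper_width: 0.005
now along u,n mm 23.04509818004383 -17.604298101471684 0.09514085828711723 F.n -21.785750675127012 3.0535055392307227 tq [ 3.6035 -3.6583 -0.0689] -0.2238346167873499
```

```bash
python3 -m pendant '[[-2,0,0.5,0],[-4,0,1,0],[-6,0,1,0],[-7,0,1,0]]' -1
python3 push.py | tail -1
python3 -m pendant '[[-2,0,0,0],[-4,0,0,0],[-6,0,0,0],[-7,0,0,0]]' -1
python3 push.py | tail -1
python3 -m pendant '[[-2,0,0,0],[-4,0,0,0],[-6,0,0,0],[-7,0,0,0]]' -1
python3 push.py | tail -1
```

```text
t: 34.8
eef_pos: [0.5741, -0.0475, 0.0953]
eef_rot: [-2.815, -1.328, -0.059]
contact_force: [19.9, 25.0, -3.9]
gripper_width: 0.004
now along u,n mm 23.06897158213497 -16.838511888827018 0.09527972933385802 F.n -31.999603537638666 -0.6007123377845089 tq [ 5.9866 -4.6452 -0.1192] -0.21335443816739807
t: 35.3
eef_pos: [0.5736, -0.0477, 0.0961]
eef_rot: [-2.81, -1.333, -0.071]
contact_force: [21.1, 27.1, -7.2]
gripper_width: 0.004
now along u,n mm 22.73435085528956 -16.395188369669853 0.09613513881342108 F.n -34.331083243351756 -1.0123120593418917 tq [ 6.5216 -5.0181 -0.1301] -0.20392118326789038
t: 35.8
eef_pos: [0.5731, -0.0477, 0.097]
eef_rot: [-2.805, -1.338, -0.083]
contact_force: [20.9, 27.0, -8.4]
gripper_width: 0.004
now along u,n mm 22.391534736759663 -16.04473511592674 0.09695941913727493 F.n -34.12179390847905 -1.1712292023508284 tq [ 6.6851 -5.0877 -0.1235] -0.19432653042415987
```

Stalled at 34 N on a lever of about 24 mm, consistent with the bar at 41° (end stop). Backing off to measure again.

```bash
python3 -m pendant '[[3,0,0,0],[8,0,0,0],[10,0,0,0],[10,0,-25,0],[10,0,-50,0],[10,0,-75,0],[10,0,-75,0]]' -1
python3 - <<'E'
from h import *
R=Ro.from_rotvec(bot.observe()["eef_rot"]).as_matrix();print(np.degrees(np.arctan2(R[1,1],R[0,1])),R[:,2],totool([.617,-.0366,.1685]))
E
```

```text
t: 36.67
eef_pos: [0.5775, -0.0445, 0.1739]
eef_rot: [-2.806, -1.337, -0.086]
contact_force: [0.5, 1.5, 0.2]
gripper_width: 0.006
-39.042336924199404 [ 0.0362  0.0528 -0.9979] [30.6416 25.7554  7.2084]
```

```bash
python3 -m pendant '[[3,3,0,-10],[7,6,0,-20],[11,9,0,-30],[15,12,0,-40],[20,16,0,-50],[24,20,0,-60],[28,24,3,-70],[30,26,7,-80]]' 0.3
python3 -m pendant '[[0,0,0,-10],[0,0,0,-20],[0,0,0,-30],[0,0,0,-40],[0,0,0,-50],[0,0,0,-57],[0,0,0,-57]]' 0.3
python3 - <<'E'
from h import *
s=bot.observe();w=bot.camera_params("wrist");im=bot.camera("wrist");print(totool([.617,-.0366,.1685]),s["eef_rot"])
np.savez("w8.npz",im=im,**{k:np.array(w[k]) for k in"KRt"},pos=s["eef_pos"],rot=s["eef_rot"])
p=w;print([proj(p,X) for X in([.5456,-.0458,.091],[.524,-.055,.09],[.588,-.081,.064])])
E
sed -i 's/("w7.npz",-1))/("w7.npz",-1),("w8.npz",-1))/' ang.py; python3 ang.py
```

```text
t: 37.67
eef_pos: [0.6165, -0.0374, 0.1675]
eef_rot: [1.291, 2.851, 0.098]
contact_force: [0.2, 0.3, 0.8]
gripper_width: 0.65
t: 38.55
eef_pos: [0.616, -0.0378, 0.1665]
eef_rot: [-0.222, 3.095, 0.078]
contact_force: [-0.3, 0.0, 0.1]
gripper_width: 0.649
[-1.1433  1.0751 -1.6779] [-0.2216  3.0953  0.0781]
[array([316.5037, 113.6535]), array([308.5226,  82.7504]), array([269.3682, 155.8617])]
w4.npz 17 theta 0.5476406652623766 offset -6.898444835024781 resid 0.07876593572124387
w6.npz 17 theta -0.4105791270952413 offset 5.605185469505215 resid 0.0278339387809912
w7.npz 17 theta -0.4666992483450876 offset 5.985534619928308 resid 0.04196779868556686
w8.npz 18 theta -0.4704461322499106 offset 6.06415304788448 resid 0.05869758921119807
```

Run:
```python
from h import *
R4=Ro.from_rotvec(np.load("w4.npz")["rot"]).as_matrix();xc=-R4[:,1];yc=-R4[:,0];o=np.array([.617,-.0366,0])
def edge(g,p,us,a,b,z,sg):
    P=[]
    for u in us:
        D=sg*np.diff(g[a:b,u]);i=D.argmax();k=np.arange(max(i-1,0),min(i+2,len(D)));w=D[k].clip(0);v=a+.5+(k*w).sum()/w.sum();X=ray(p,u,v,z)-o;P.append((X@xc*1e3,X@yc*1e3))
    P=np.array(P);m=np.polyfit(P[:,0],P[:,1],1)
    k=abs(P[:,1]-np.polyval(m,P[:,0]))<.8;m=np.polyfit(P[k,0],P[k,1],1);return m[0],np.polyval(m,0),k.sum(),len(k)
def vedge(g,p,vs,a,b,z,sg):
    P=[]
    for v in vs:
        D=sg*np.diff(g[v,a:b]);i=D.argmax();k=np.arange(max(i-1,0),min(i+2,len(D)));w=D[k].clip(0);u=a+.5+(k*w).sum()/w.sum();X=ray(p,u,v,z)-o;P.append((X@yc*1e3,X@xc*1e3))
    P=np.array(P);m=np.polyfit(P[:,0],P[:,1],1);return m[0],np.polyval(m,-40),np.ptp(P[:,1]-np.polyval(m,P[:,0]))
for f in("w4.npz","w6.npz","w7.npz","w8.npz"):
    d=np.load(f);p={k:d[k] for k in"KRt"};g=cv2.cvtColor(d["im"],7).astype(float)
    v0=proj(p,o-.06*yc+.03*xc+[0,0,.064]);v=int(v0[1])
    uu=list(range(275,295))+list(range(345,362))
    print(f,"deck near edge slope,y",edge(g,p,uu,v-7,v+7,.064,1)[:4],end=" ")
    b=int(proj(p,o-.045*xc-.03*yc+[0,0,.064])[0]);vb=int(proj(p,o-.04*yc-.045*xc+[0,0,.064])[1])
    print("back edge slope,x",vedge(g,p,range(vb-6,vb+8),b-7,b+8,.064,-1),end=" ")
    pl=int(proj(p,o+.01*xc-.0725*yc+[0,0,.012])[1]);w0=int(proj(p,o+.1*xc-.072*yc+[0,0,.012])[1])
    print("plate near",edge(g,p,range(236,285),w0-9,w0+9,.012,-1)[:2])
```

```text
w4.npz deck near edge slope,y (np.float64(0.00012449320691969128), np.float64(-59.58003458963563), np.int64(34), 37) back edge slope,x (np.float64(0.05248927391657724), np.float64(-46.14382442469569), np.float64(0.3867654608570348)) plate near (np.float64(0.0006947096051843722), np.float64(-71.73441159608058))
w6.npz deck near edge slope,y (np.float64(0.000260847062207003), np.float64(-60.90048282579975), np.int64(37), 37) back edge slope,x (np.float64(0.006440444967204353), np.float64(-46.087160325921424), np.float64(0.14249752864954246)) plate near (np.float64(0.009375053595430628), np.float64(-72.26284015090425))
w7.npz deck near edge slope,y (np.float64(0.0050424598300859835), np.float64(-61.04187357373329), np.int64(37), 37) back edge slope,x (np.float64(0.0222514490073359), np.float64(-46.08730831779896), np.float64(0.3325923748379722)) plate near (np.float64(-0.0054154174781363825), np.float64(-71.52221925914657))
w8.npz deck near edge slope,y (np.float64(0.004058136006906217), np.float64(-61.267300834526274), np.int64(37), 37) back edge slope,x (np.float64(0.015491239151394736), np.float64(-46.024695882436085), np.float64(0.2987846959914364)) plate near (np.float64(-0.003336509799176504), np.float64(-71.83699423900171))
```

Same angle (≈1.12 rad) after both pushes, with no yaw and no motion in x; the deck was drawn 1.5 mm sideways. One more, firmer push in a single stroke, with a slow retreat so I can see where the bar comes to rest.

```bash
python3 push.py; python3 -m pendant '[[5,0,0,10],[10,0,0,20],[16,0,0,30],[22,0,0,40],[28,0,0,50],[34,0,0,60],[38,0,0,70],[38,0,0,80]]' -1
python3 -m pendant '[[0,0,0,10],[0,0,0,20],[0,0,0,30],[0,0,0,40],[0,0,0,50],[0,0,0,58],[0,0,0,58]]' -1
python3 push.py
```

```text
turn ccw-needed deg 222.36072188185236
start hi [37.8619  2.1772  5.2868] start lo [40.6127 -1.0033 72.1547] end [47.9955 -7.7191 71.5315]
now along u,n mm 49.13939868600826 -51.161246215358446 0.1667274339418353 F.n 0.8604408507511709 -0.02100992326362162 tq [0.0167 0.0455 0.011 ] 1.8536132381107457
t: 39.6
eef_pos: [0.578, -0.043, 0.1649]
eef_rot: [-1.853, -2.53, -0.098]
contact_force: [0.0, 0.5, -0.6]
gripper_width: 0.005
t: 40.48
eef_pos: [0.5779, -0.0429, 0.1645]
eef_rot: [-2.822, -1.3, -0.081]
contact_force: [-0.3, -0.5, -0.5]
gripper_width: 0.006
turn ccw-needed deg 0.9309329827709789
start hi [ 1.8734 -0.9689  4.6219] start lo [-2.2286 -0.372  71.4935] end [-12.2084  -0.215   70.88  ]
now along u,n mm 22.974948867333303 -22.831609888466804 0.1644897012900094 F.n 0.5249197982817482 0.09874210993877951 tq [-0.0788  0.116  -0.0513] -0.3251686090625309
```

```bash
python3 -m pendant '[[1,0,20,0],[0,0,45,0],[-1,0,60,0],[-2,0,68,0],[-2,0,71,0],[-2,0,71,0]]' -1
python3 push.py | tail -1
python3 -m pendant '[[-4,0,0,0],[-7,0,0,0],[-10,0,0,0],[-13,0,0,0],[-16,0,0,0],[-18,0,0,0],[-20,0,0,0],[-20,0,0,0]]' -1
python3 push.py | tail -1
python3 -m pendant '[[0,0,0,0]]' -1; python3 push.py | tail -1
```

```text
t: 41.22
eef_pos: [0.5792, -0.0408, 0.0938]
eef_rot: [-2.822, -1.3, -0.081]
contact_force: [-0.0, 0.1, 0.4]
gripper_width: 0.002
now along u,n mm 22.661190979759233 -25.25640169491869 0.09380969138600576 F.n -0.05048410539017406 -0.059885299809387664 tq [-0.0786  0.0906 -0.0292] -0.24135678936833302
t: 42.22
eef_pos: [0.5736, -0.0487, 0.095]
eef_rot: [-2.817, -1.308, -0.102]
contact_force: [37.1, 34.3, -12.3]
gripper_width: 0.008
now along u,n mm 23.425017345530595 -15.654952436907834 0.09495343532193165 F.n -50.0776399725385 6.734976373925366 tq [ 8.3589 -8.7005 -0.2323] -0.21371615191864302
t: 42.35
eef_pos: [0.5758, -0.0457, 0.096]
eef_rot: [-2.814, -1.312, -0.109]
contact_force: [-0.8, 1.4, 1.1]
gripper_width: 0.001
now along u,n mm 23.240122127354205 -19.324721289938047 0.09603038125349962 F.n -0.572770255696101 -1.4529933431664326 tq [0.2512 0.2931 0.0119] -0.21376163310876126
```

```bash
python3 -m pendant '[[4,0,0,0],[8,0,0,0],[8,0,-25,0],[8,0,-50,0],[8,0,-72,0],[8,0,-72,0]]' -1
python3 - <<'E'
from h import *
print(totool([.617,-.0366,.1685]))
E
python3 -m pendant '[[3,3,0,-10],[7,6,0,-20],[11,9,0,-30],[15,12,0,-40],[20,16,0,-50],[24,20,0,-60],[28,24,3,-70],[31,25,7,-80]]' -1
python3 -m pendant '[[0,0,0,-10],[0,0,0,-20],[0,0,0,-30],[0,0,0,-40],[0,0,0,-50],[0,0,0,-57],[0,0,0,-57]]' 0.3
python3 - <<'E'
from h import *
s=bot.observe();w=bot.camera_params("wrist");im=bot.camera("wrist")
np.savez("w9.npz",im=im,**{k:np.array(w[k]) for k in"KRt"},pos=s["eef_pos"],rot=s["eef_rot"])
E
sed -i 's/("w8.npz",-1))/("w8.npz",-1),("w9.npz",-1))/' ang.py; python3 ang.py|tail -3
```

```text
t: 43.1
eef_pos: [0.578, -0.0446, 0.1697]
eef_rot: [-2.815, -1.312, -0.112]
contact_force: [-0.6, -0.0, 0.1]
gripper_width: 0.004
[30.9915 24.7302  3.657 ]
t: 44.1
eef_pos: [0.6171, -0.0368, 0.164]
eef_rot: [1.312, 2.831, 0.119]
contact_force: [0.4, 0.3, -0.9]
gripper_width: 0.004
t: 44.98
eef_pos: [0.6166, -0.0371, 0.163]
eef_rot: [-0.194, 3.082, 0.09]
contact_force: [0.3, -0.3, -0.6]
gripper_width: 0.647
w7.npz 17 theta -0.4666992483450876 offset 5.985534619928308 resid 0.04196779868556686
w8.npz 18 theta -0.4704461322499106 offset 6.06415304788448 resid 0.05869758921119807
w9.npz 16 theta -0.4673052020662367 offset 6.001915664094903 resid 0.05360550656032278
```

The bar rests at the same angle after 26, 34 and 50 N pushes, so it is against its end stop and springs back to there. I'll raise clear, check the carriage position and bystanders, and hand in.

```bash
python3 -m pendant '[[0,0,-20,0],[0,0,-50,0],[0,0,-80,0],[0,0,-80,0],[0,0,-80,0]]' 0.3
python3 - <<'E'
from h import *
R4=Ro.from_rotvec(np.load("w4.npz")["rot"]).as_matrix();xc=-R4[:,1];yc=-R4[:,0];o=np.array([.617,-.0366,0])
for f in("w4.npz","w9.npz"):
    d=np.load(f);p={k:d[k] for k in"KRt"};g=cv2.cvtColor(d["im"],7).astype(float)
    def ed(X0,X1,sg,z):
        r=[]
        for q in(-.044,-.041,-.038):
            a=proj(p,o+X0*xc+q*yc+[0,0,z]);v=int(round(a[1]));c=int(a[0]);D=sg*np.diff(g[v,c-7:c+8]);i=D.argmax();r.append((ray(p,c-6.5+i,v,z)-o)@xc*1e3)
        return np.median(r)
    print(f,"front",ed(.0445,0,1,.064),"back",ed(-.0455,0,-1,.064))
a=cv2.imread("pics/top0.png");b=bot.camera("top")[:,:,::-1]
print("amber/jar region diff",cv2.absdiff(a[150:215,425:475],b[150:215,425:475].copy()).mean(), "ref region",cv2.absdiff(a[60:90,180:240],b[60:90,180:240].copy()).mean())
s=bot.observe();print(s["t"],s["eef_pos"],s["contact_force"])
bot.sign_off()
E
```

```text
t: 45.65
eef_pos: [0.6124, -0.0418, 0.2421]
eef_rot: [-0.188, 3.083, 0.091]
contact_force: [0.4, 0.7, -0.4]
gripper_width: 0.646
w4.npz front 43.634053987857136 back -46.59701766136478
w9.npz front 43.821191783710425 back -46.2708189327948
amber/jar region diff 4.836820512820513 ref region 3.9783333333333335
45.7 [ 0.6123 -0.0418  0.2418] [ 0.2748  0.2404 -1.6224]
the job is handed in; nothing more can be done
```

The carriage is on the rail, tower up and knob on the robot's side, pushed up to the stop and clamped. I let go and handed the job in at 45.7 s. One check disagreed: the knob rests at about 1.12 rad, when it should rest at 1.2 rad or more.

- **Seating:** I slid the carriage on about 1.5 mm high. The stop took up the push within about 1 mm of where I had measured it, and I then lowered the carriage until it rested on the rail.
- **Knob:** The first turn, gripping the bar, slipped at about 1.06 rad. I then pushed the bar's inner end towards the stop with the fingers closed, at about 26, 34 and 50 N. Each push stalled at about the angle of the end stop. The bar came back to 1.12 rad each time by camera.
- **What 1.12 rad means:** Turned fully and sprung back by under 0.1 rad, it should rest above 1.2 rad. I take this as the end stop plus spring-back with some camera bias, but I can't rule out that it is slightly short of fully tight.
- **Clamping:** The deck was drawn about 1.5 mm sideways, as expected from the clamp. It moved less than 0.4 mm along the rail against its first seated position, and stayed at the stop in every image. I did not tug on the carriage to test the grip.
- **Bystanders:** The top-camera patch around the bottle and jar changed about as little as an untouched patch (4.8 against 4.0 grey levels). The arm was clear of everything at hand-in.

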